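# Lock the coppersmith's turntable

## Robot

A 6-joint arm with a two-finger parallel gripper is mounted at the origin on the work surface. World frame = base frame: x ahead of the robot, y to its left, z up, the work surface at z = 0. Lengths are in m, angles in degrees, forces in N, time in s.
With the tool pointing down it reaches from about 0.3 to 0.85 m from the base axis. Payload 5.4 kg.
Tool frame: the origin (TCP) lies midway between the tips of the shut fingers; the grasp point (between the pads) lies 19 mm behind it; z points along the fingers, y is the line along which they close (so a half turn about z gives the same grasp; the last joint's range is limited). The gripper opens to 85 mm and grips with 20 to 120 N. Pads are 22 mm wide; open, the fingers measure 114 mm over their backs; the gripper's body (76 mm by 85 mm) begins 54 mm behind the grasp point. The pads swing forward as they close: fully open they stand 13 mm farther back than shut.
Start: joints at [-76.954, 9.076, 91.501, -0, 79.423, -12.038], TCP at [0.244, -0.521, 0.231] pointing down, gripper open.
Joint ranges: [-166.64, 166.64], [-54.1, 131.32], [10.49, 154.53], [-73.88, 253.88], [9.74, 151.15], [-171.62, 171.62]. Speed limits (degrees/s): [147.25, 147.25, 180, 180, 180, 180].

## Interface

Orientations are given as a 3x3 rotation matrix whose columns are the frame's x, y, z axes.
In Python, from plant import sensors, grab_frame, job gives the robot as it stands.
- The arm moves only by the shell command python3 -m inch 'ROWS' [FORCE]. ROWS is JSON, a list of rows, each a list of 5 numbers: the closure, from -1 (fully open) to 1 (shut), then the shift along the tool's x, y, z in m, then the turn about the tool's z in degrees. A call has exactly 8 rows; each row shifts and turns the commanded pose from where the row before left it, along the tool's axes as they then stand; what a row does not reach is not made up. A row lasts 1/12 s, in which the tool goes at most 41.7 mm and 7.16 degrees, less where a joint would pass 70% of its speed; a pose out of reach is approached as far as the arm can. A call with a gripper value outside its range is refused whole. The fingers move at their own pace and stop on an object; FORCE is the grip in N (left out, the last holds). Time passes only in rows, so rows that do not move let the fingers close, or fill a call up. It gives the time, the measured TCP pose, the force, the opening and the grip force at its end, in the units of the state.
- sensors.get_obs(): the state, without advancing time (a new reading comes with each control period).
- grab_frame(name): name is "side" or "top"; returns a dict with "pixels" (384x512x3 uint8, red, green, blue), "depth" (384x512 float32, m along the optical axis (not along the pixel's ray), 0 where there is no reading), "vertical_fov" (degrees; the focal length in pixels is half the picture's height over the tangent of half this angle, whatever the lens; pixels are square), "cx", "cy" (the principal point, pixels), "rvec" (rotation vector, rad) and "tvec" (3), from world to camera coordinates, as OpenCV has them. Camera axes: x right, y down, z forward; pixel columns grow to the right and rows downward; lengths in m; the calibration is good to about 2 mm. A picture is of the moment at which its call begins.
- job.job_done(): hands the job in; it is judged then, once.
The state is a dict: "time_s": time; "q": joint angles; "joint_velocities": joint speeds; "effort": joint torques, N m; "eef_pos": TCP position; "tcp_rot": TCP orientation; "ft_force": force on the tool from outside, world axes, zero at the start; "wrist_torque": the same for the moment, N m; "width": finger opening in m; "gripper_force": force on a finger pad.
Only numpy, scipy, OpenCV 4.12 (cv2) and the standard library are available. Lean on these libraries where they do the work, as an engineer would, in place of code of your own. Each camera call takes 0.05 s, during which the arm holds its last target. There are 200 camera calls.

## Task

Lock the bench turntable so that the bowl on it cannot turn under the hammer. Push the wooden knob round with the fingertips until the slot in the disc's rim lines up with the flat lock bar, then push the bar by its upturned end through the guide and fully home into the slot. Pick nothing up, leave the bowl sitting in its ring, and leave everything else where it is.

Things in the scene. Friction and masses are not known exactly. Their poses are not given: they have to be found in the camera images.
- turntable: Fixed bench turntable, grey cast base 170 mm across. Origin on the bench top under the disc's vertical axis; z up. The lock bar's guide stands on a foot along its own -y (guide 47 mm wide, from 130 to 230 mm from the axis, with its floor, 38 mm above the bench, running on to 270 mm; two straps cross the bar, their tops 55 mm and their bolt heads 59 mm above the bench), so pushing the bar home is a push along +y of this frame.
- disc (a joint): Angle (rad) of the steel disc about the vertical axis, growing anticlockwise seen from above; 0 (or 6.28) when the slot is in line with the lock bar, 3.14 when it points away from it. It turns freely either way with no stop, with a steady drag of about 0.22 N m (about 2 N at the knob), and stays where it is left.
- slot_mouth (a point): Middle of the mouth of the slot, at the disc's rim, level with its top face. The disc is 240 mm across and 14 mm thick, its top face 50 mm above the bench. Its single slot is open at the rim, 27 mm wide, flared to 38 mm at the mouth, and 32 mm deep radially.
- lock_line (a point): Fixed point on the bar's line, 120 mm from the disc's axis, 50 mm above the bench: slot_mouth lies here when the slot is in line.
- knob (a point): Middle of the upright wooden turning knob on the disc, 100 mm from the axis, exactly opposite the slot. The knob is a fixed handle 19 mm across, from 56 to 106 mm above the bench; the gap from it to the bowl's rim is 26 mm.
- lock_bar: Loose flat steel bar, 22 mm wide, 10 mm thick, 145 mm long, 0.3 kg, lying in the guide under two straps with 1.5 mm play at each side. Origin at the middle of its nose, on the underside; the bar runs back along its own -y. The last 14 mm of the nose taper from 22 to 10 mm wide, so that it finds the slot when this is up to about 10 mm out of line at the rim. It slides with 1 to 3 N of friction.
- bar_nose (a point): Middle of the bar's nose, on its top face (48 mm above the bench). Drawn back it is 128 to 135 mm from the disc's axis; fully home it is 91 mm from it, 3 mm short of the slot's bottom.
- bar_push (a point): On the outer face of the bar's upturned end, in the middle of its width, 70 mm above the bench. The upturned end is a plate 36 mm wide and 6 mm thick, from 38 to 88 mm above the bench; it is 37 to 44 mm from the guide at the start, and its shoulders stop against the guide when the bar is home (this point then is 236 mm from the disc's axis).
- bowl: Loose copper bowl, 128 mm across its rim, 44 mm high, 0.28 kg, sitting on the disc in a low centring ring; its rim is 94 mm above the bench. Origin at the centre of its underside. It turns with the disc.
- cup: Loose copper cup, 68 mm across, 65 mm high, standing beside the guide; origin at the centre of its underside.
- punch: Loose steel chasing punch, 115 mm long, 12 mm square, lying beyond the disc; origin under its middle.
- hammer: Loose hammer, 280 mm long, lying on the robot's left; origin under its middle.
- mallet: Loose wooden mallet, head 62 mm across and 95 mm long, handle 200 mm along its own x, lying on the robot's right; origin under the head.
- rivet_jar: Loose glass jar, 64 mm across, 85 mm high; origin at the centre of its underside.
- pot: Loose copper pot, 110 mm across, 75 mm high; origin at the centre of its underside.
There are look-alikes about, which are no part of the job. What is shaped like the lock_bar but black is not meant. What is shaped like the bowl but yellow is not meant.

How it is judged:
By the outcome, as a careful person would: the job done as asked, in the order asked, and still so for the second after the job is handed in, with the robot touching nothing.
It also fails if it takes over 58 s, if anything falls off the work surface, if the arm or the gripper's body presses on something with over 40 N, if the wrist force passes 120 N, or if a joint passes its speed limit or range.

## Working session

There is one attempt and no reset: what is moved stays moved. The work goes in short steps, Python scripts to look and compute and a shell command to move; the robot and the scene stay as the last step left them, time stands still between calls to the robot, and variables do not carry over. Pictures are saved under pics/ and viewed, at most 10 in all, crops included, and the job is handed in when it is done.

```bash
mkdir -p pics; ls
cat > h.py <<'E'
import numpy as np, cv2
from plant import sensors, grab_frame, job
def cam(f):
    h,w=f["pixels"].shape[:2]; fl=h/2/np.tan(np.radians(f["vertical_fov"])/2)
    R=cv2.Rodrigues(np.array(f["rvec"],float))[0]; t=np.array(f["tvec"],float).ravel()
    return fl,R,t
def cloud(f):
    fl,R,t=cam(f); d=f["depth"]; v,u=np.indices(d.shape)
    P=np.stack([(u-f["cx"])/fl*d,(v-f["cy"])/fl*d,d],-1)
    W=(P-t)@R; W[d==0]=np.nan; return W
def proj(f,p):
    fl,R,t=cam(f); c=R@np.array(p,float)+t; return c[0]/c[2]*fl+f["cx"],c[1]/c[2]*fl+f["cy"]
E
python3 - <<'E'
from h import *
for n in("top","side"):
    f=grab_frame(n); cv2.imwrite(f"pics/{n}0.png",f["pixels"][...,::-1]); np.savez(f"{n}0.npz",**f)
    fl,R,t=cam(f); print(n,fl,-R.T@t,R[2],f["cx"],f["cy"])
print(sensors.get_obs()["tcp_rot"])
E
```

```text
pics
top 350.32160407484366 [ 0.36695604 -0.02216018  1.00224753] [ 1.65010498e-01  9.46841991e-04 -9.86291356e-01] 254.79211450034126 192.3644978922005
side 405.4339301088166 [ 0.05057652 -1.04217188  0.74023766] [ 0.36701136  0.7855575  -0.49819883] 259.6594299886034 186.6775895565117
[[ 9.05675187e-01  4.23972054e-01 -3.91716575e-04]
 [ 4.23972106e-01 -9.05673806e-01  1.61538971e-03]
 [ 3.30112652e-04 -1.62909528e-03 -9.99998619e-01]]
```

View pics/top0.png

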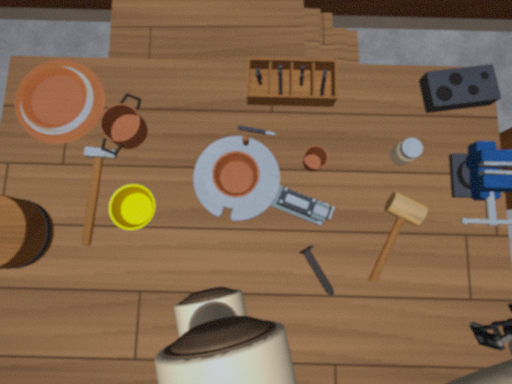

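View pics/side0.png

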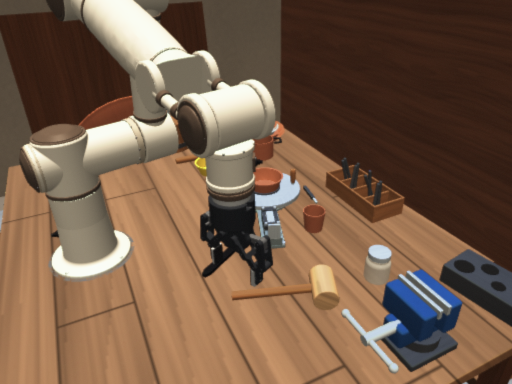

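Top view: the turntable disc is centred at about (237,177), its slot at (231,213) and its knob at (246,142). The guide and steel bar run to about (330,213). The black bar at (318,270) and the yellow bowl at (132,207) are the look-alikes. The bar meant is the steel one in the guide, and the bowl meant is the copper one on the disc. I'll measure and take one enlarged crop to confirm.

```bash
cat > meas.py <<'E'
from h import *
def meas(f,s=None):
    W=cloud(f); x,y,z=W[...,0],W[...,1],W[...,2]; v,u=np.indices(z.shape)
    roi=(u>185)&(u<340)&(v>125)&(v<230)
    m=roi&(abs(z-.050)<.005)&(u<285); c=cv2.minEnclosingCircle(W[m][:,:2].astype(np.float32))
    return W,roi,m,c
E
python3 - <<'E'
from meas import *
f=dict(np.load("top0.npz")); W,roi,m,c=meas(f); z=W[...,2]
v,u=np.indices(z.shape)
# disc circle fit on outer edge
mm=(m).astype(np.uint8); n,l,st,ce=cv2.connectedComponentsWithStats(mm); k=1+np.argmax(st[1:,4]); P=W[l==k]
print("discpts",len(P),np.median(P[:,2]))
for it in range(1):
    hull=cv2.convexHull(P[:,:2].astype(np.float32))[:,0]
    A=np.c_[2*hull,np.ones(len(hull))]; s=np.linalg.lstsq(A,(hull**2).sum(1),rcond=None)[0]; print("fit c",s[:2],"R",np.sqrt(s[2]+s[0]**2+s[1]**2))
C=s[:2]
b=roi&(z>.085)&(np.hypot(W[...,0]-C[0],W[...,1]-C[1])<.07); cc=cv2.minEnclosingCircle(W[b][:,:2].astype(np.float32)); print("bowl",cc, np.percentile(W[b][:,2],[50,95]))
r=np.hypot(W[...,0]-C[0],W[...,1]-C[1])
k=roi&(z>.06)&(r>.08)&(r<.125)&(v<160); Q=W[k]; print("knob n",len(Q),Q.mean(0),Q.max(0))
kt=k&(z>.097); print("knobtop",W[kt].mean(0),kt.sum(), "ang",np.degrees(np.arctan2(*(W[kt].mean(0)[:2]-C)[::-1])))
th=np.degrees(np.arctan2(W[...,1]-C[1],W[...,0]-C[0]))
sl=roi&(r>.09)&(r<.115)&(z<.03)&(z>-.02); print("slot n",sl.sum(),W[sl].mean(0), np.degrees(np.arctan2(*(W[sl].mean(0)[:2]-C)[::-1])))
up=roi&(z>.075)&(r>.2)&(u>280); print("upturned",up.sum(),W[up].mean(0),u[up].mean(),v[up].mean())
g=roi&(z>.03)&(z<.065)&(r>.14)&(r<.28)&(u>270); G=W[g][:,:2]; 
rect=cv2.minAreaRect(G.astype(np.float32)); print("guide",rect); 
d=G.mean(0)-C; print("dir to guide mean",np.degrees(np.arctan2(d[1],d[0])))
dd=np.linalg.svd(G-G.mean(0))[2][0]; print("pca",np.degrees(np.arctan2(dd[1],dd[0])))
img=f["pixels"][120:300,180:345,::-1]; cv2.imwrite("pics/crop0.png",cv2.resize(img,None,fx=3.3,fy=3.3,interpolation=cv2.INTER_CUBIC))
# side check
f=dict(np.load("side0.npz")); W=cloud(f); z=W[...,2]; r=np.hypot(W[...,0]-C[0],W[...,1]-C[1])
print("side disc z",np.nanmedian(z[(r<.115)&(r>.1)&(z>.03)]))
k=(z>.07)&(z<.12)&(r>.08)&(r<.12); print("side knob",k.sum(),W[k].mean(0) if k.any() else 0)
v,u=np.indices(z.shape); k=(z>.062)&(z<.1)&(r>.22)&(r<.30)&(u>255)&(u<300); print("side up",k.sum(),W[k].mean(0) if k.any() else 0, W[k][:,2].max() if k.any() else 0)
E
```

```text
discpts 3688 0.048497076920061534
fit c [0.5683778 0.0323817] R 0.11965995367400374
bowl ((0.5683168172836304, 0.032756462693214417), 0.06377387046813965) [0.09157491 0.09422673]
knob n 58 [0.66138474 0.00867099 0.09283409] [0.67121674 0.01733811 0.10638402]
knobtop [0.66379446 0.0094368  0.10255353] 29 ang -13.521228954866869
slot n 85 [ 0.46932887  0.05996953 -0.00155352] 164.43603047564594
upturned 39 [ 0.4726586  -0.2214918   0.08516148] 330.4102564102564 212.15384615384616
guide ((0.5630865097045898, -0.1843164563179016), (0.13162720203399658, 0.18965990841388702), 69.42726135253906)
dir to guide mean -102.48736598528514
pca 170.8897642523737
side disc z 0.05361483203946593
side knob 64 [0.66275782 0.00419914 0.090749  ]
side up 129 [ 0.48178355 -0.20226808  0.07727134] 0.09366322067022587
```

View pics/crop0.png

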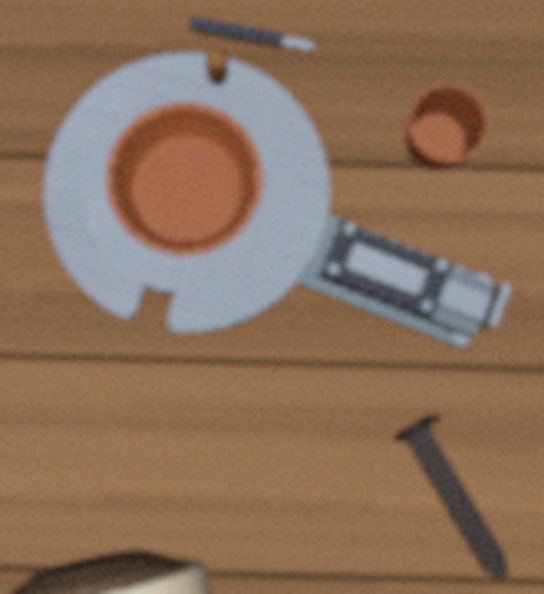

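The crop confirms it: the steel bar lies in the guide with its upturned end at full-frame (331,212), and the nail-like black bar is separate. I'll turn the knob anticlockwise by about 84°, straddling it with the half-open fingers.

```bash
R='[0.2,0.0252,-0.0126,0,0]'; python3 -m inch '[[0.2,0.025,-0.0125,0,0],[0.2,0.025,-0.0125,0,0],[0.2,0.025,-0.0125,0,0],[0.2,0.025,-0.0125,0,0],[0.2,0.025,-0.0125,0,0],[0.2,0.025,-0.0125,0,0],[0.2,0.025,-0.0125,0,0],[0.2,0.025,-0.0125,0,0]]'
python3 -m inch '[[0.2,0.025,-0.0125,0,0],[0.2,0.025,-0.0125,0,0],[0.2,0.025,-0.0125,0,0],[0.2,0.025,-0.0125,0,0],[0.2,0.025,-0.0125,0,0],[0.2,0.025,-0.0125,0,0],[0.2,0.025,-0.0125,0,0],[0.2,0.025,-0.0125,0,0]]'
python3 -m inch '[[0.2,0.025,-0.0125,0,0],[0.2,0.025,-0.0125,0,0],[0.2,0.025,-0.0125,0,0],[0.2,0.025,-0.0125,0,0],[0.2,0.025,-0.0125,0,0],[0.2,0.025,-0.0125,0,0],[0.2,0.025,-0.0125,0,0],[0.2,0.025,-0.0125,0,0]]'
python3 -m inch '[[0.2,0,0,0,7],[0.2,0,0,0,7],[0.2,0,0,0,7],[0.2,0,0,0,7],[0.2,0,0,0,6],[0.2,0,0,0,6],[0.2,0,0,0,0],[0.2,0,0,0,0]]'
python3 - <<'E'
from h import *
o=sensors.get_obs(); print(o["eef_pos"],o["tcp_rot"],o["width"],o["ft_force"],o["q"])
# guide axis from start frame: strap/bar tops
f=dict(np.load("top0.npz")); W=cloud(f); z=W[...,2]; C=np.array([.5684,.0326])
a0=np.radians(-110.5); d=np.array([np.cos(a0),np.sin(a0)]); n=np.array([-d[1],d[0]])
s=(W[...,:2]-C)@d; t=(W[...,:2]-C)@n
m=(s>.14)&(s<.225)&(abs(t)<.035)&(z>.03)
for lo in np.arange(.14,.275,.0125):
    k=(s>=lo)&(s<lo+.0125)&(abs(t)<.035)&(z>.03); 
    if k.any(): print(round(lo,4),k.sum(),t[k].min().round(4),t[k].max().round(4),t[k].mean().round(4),np.median(z[k]).round(4))
k=(s>.24)&(s<.3)&(abs(t)<.035)&(z>.07); print("up",s[k].min(),s[k].max(),t[k].min(),t[k].max())
E
```

```text
time_s: 0.77
eef_pos: [0.383, -0.344, 0.2308]
tcp_rot: [[0.906, 0.424, -0.0], [0.424, -0.906, 0.001], [-0.0, -0.001, -1.0]]
ft_force: [-0.2, 0.1, 0.4]
width: 0.0339
gripper_force: 0.0
time_s: 1.43
eef_pos: [0.5217, -0.1686, 0.2308]
tcp_rot: [[0.906, 0.424, -0.001], [0.424, -0.906, 0.0], [-0.0, -0.001, -1.0]]
ft_force: [0.5, -0.1, 0.3]
width: 0.0341
gripper_force: 0.0
time_s: 2.1
eef_pos: [0.6603, 0.0066, 0.2306]
tcp_rot: [[0.906, 0.424, -0.001], [0.424, -0.906, 0.0], [-0.001, -0.001, -1.0]]
ft_force: [0.1, -0.4, -0.2]
width: 0.034
gripper_force: 0.0
time_s: 2.77
eef_pos: [0.6597, 0.0053, 0.2308]
tcp_rot: [[0.967, -0.255, -0.001], [-0.255, -0.967, 0.0], [-0.001, 0.0, -1.0]]
ft_force: [0.2, -0.6, -0.2]
width: 0.0342
gripper_force: 0.0
[0.65971227 0.00534694 0.23076157] [[ 9.67046753e-01 -2.54597093e-01 -9.47171756e-04]
 [-2.54597048e-01 -9.67047214e-01  1.70316448e-04]
 [-9.59321881e-04  7.64431651e-05 -9.99999537e-01]] 0.03416881894286254 [ 0.23419172 -0.57920809 -0.24588439] [-1.00068373e+01  2.15839432e+01  7.65305367e+01  1.81672527e-04
  8.19406591e+01  9.47428516e+01]
0.14 78 -0.0234 0.0235 -0.0017 0.0524
0.1525 81 -0.0238 0.0232 -0.0014 0.0474
0.165 80 -0.0232 0.0235 -0.0006 0.0476
0.1775 80 -0.0233 0.0235 -0.0014 0.0472
0.19 82 -0.0235 0.0233 -0.0015 0.0469
0.2025 85 -0.0236 0.0237 -0.0006 0.048
0.215 84 -0.0236 0.0239 -0.002 0.0539
0.2275 71 -0.0236 0.022 -0.0022 0.0459
0.24 76 -0.0239 0.0233 -0.0011 0.0411
0.2525 75 -0.0231 0.0229 -0.0012 0.0425
0.265 95 -0.0229 0.0218 -0.0017 0.0656
up 0.2688207726548773 0.27544502490708644 -0.017847764860735638 0.016274693173589885
```

```bash
python3 -m inch '[[0.2,0.0055,-0.001,0.02,0],[0.2,0,0,0.02,0],[0.2,0,0,0.02,0],[0.2,0,0,0.02,0],[0.2,0,0,0.02,0],[0.2,0,0,0.01,0],[0.2,0,0,0.01,0],[0.2,0,0,0.0,0]]'
python3 -m inch '[[0.2,0,0,0.01,0],[0.2,0,0,0.01,0],[0.2,0,0,0.01,0],[0.2,0,0,0.005,0],[0.2,0,0,0.005,0],[0.2,0,0,0.003,0],[0.2,0,0,0.0,0],[0.2,0,0,0.0,0]]'
python3 - <<'E'
from h import *
f=grab_frame("top"); cv2.imwrite("pics/t1.png",cv2.resize(f["pixels"][100:240,170:340,::-1],None,fx=4,fy=4))
E
```

```text
time_s: 3.43
eef_pos: [0.6643, 0.0051, 0.1091]
tcp_rot: [[0.967, -0.256, -0.004], [-0.256, -0.967, 0.001], [-0.004, 0.0, -1.0]]
ft_force: [-1.5, 0.2, -0.1]
width: 0.0343
gripper_force: 0.0
time_s: 4.1
eef_pos: [0.6657, 0.0048, 0.0684]
tcp_rot: [[0.966, -0.257, 0.0], [-0.257, -0.966, -0.0], [0.0, -0.0, -1.0]]
ft_force: [-0.1, -0.4, -0.5]
width: 0.0342
gripper_force: 0.0
```

View pics/t1.png

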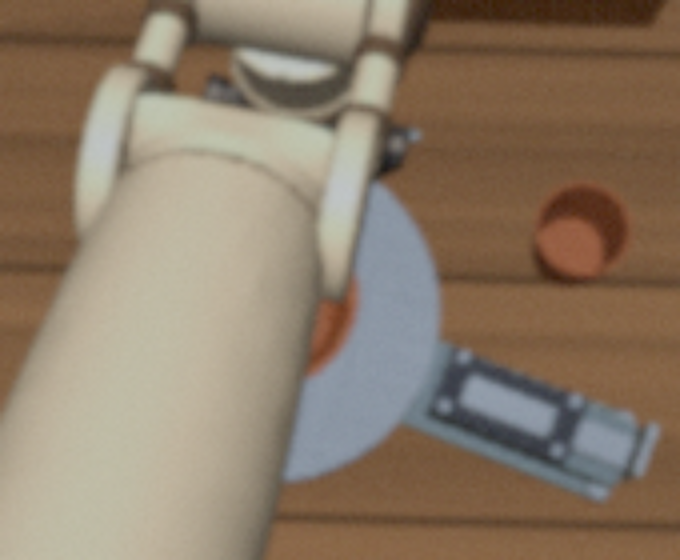

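```bash
python3 -m inch '[[0.2,-0.0004,-0.0092,0,-5.25],[0.2,-0.0004,-0.0092,0,-5.25],[0.2,-0.0004,-0.0092,0,-5.25],[0.2,-0.0004,-0.0092,0,-5.25],[0.2,-0.0004,-0.0092,0,-5.25],[0.2,-0.0004,-0.0092,0,-5.25],[0.2,-0.0004,-0.0092,0,-5.25],[0.2,-0.0004,-0.0092,0,-5.25]]'
cat > chk.py <<'E'
from h import *
C=np.array([.5684,.0326]); o=sensors.get_obs(); p=np.array(o["eef_pos"][:2])-C
print("r",np.hypot(*p).round(4),"ang",np.degrees(np.arctan2(p[1],p[0])).round(2),"xang",np.degrees(np.arctan2(o["tcp_rot"][1][0],o["tcp_rot"][0][0])).round(2),"z",o["eef_pos"][2],o["ft_force"])
for n in("top","side"):
    f=grab_frame(n); W=cloud(f); z=W[...,2]; q=W[...,:2]-C; r=np.hypot(q[...,0],q[...,1]); a=np.degrees(np.arctan2(q[...,1],q[...,0]))%360
    sl=(r>.093)&(r<.115)&(z<.03)&(z>-.02)&(a>150)&(a<280); 
    if sl.any(): print(n,"slot",sl.sum(),np.median(a[sl]).round(1),np.percentile(a[sl],[3,97]).round(1))
E
python3 chk.py
```

```text
time_s: 4.82
eef_pos: [0.6591, 0.0761, 0.0691]
tcp_rot: [[0.888, 0.459, 0.003], [0.459, -0.888, -0.001], [0.002, 0.002, -1.0]]
ft_force: [1.8, -2.6, -1.4]
width: 0.0341
gripper_force: 1.5
r 0.1006 ang 25.62 xang 27.34 z 0.06906299064957273 [ 1.76974507 -2.59293764 -1.43426697]
top slot 77 202.9 [195.4 210.1]
side slot 178 207.1 [160.3 276.9]
```

```bash
python3 -m inch '[[0.2,-0.0004,-0.0092,0,-5.25],[0.2,-0.0004,-0.0092,0,-5.25],[0.2,-0.0004,-0.0092,0,-5.25],[0.2,-0.0004,-0.0092,0,-5.25],[0.2,-0.0004,-0.0092,0,-5.25],[0.2,-0.0003,-0.0088,0,-5],[0.2,-0.0003,-0.007,0,-4],[0.2,0,0,0,0]]'
python3 chk.py
```

```text
time_s: 5.58
eef_pos: [0.615, 0.1202, 0.0688]
tcp_rot: [[0.465, 0.886, 0.0], [0.886, -0.465, 0.0], [0.0, 0.0, -1.0]]
ft_force: [-0.3, 0.3, 0.5]
width: 0.0342
gripper_force: 0.0
r 0.0992 ang 61.96 xang 62.31 z 0.06879683402377333 [-0.28266992  0.28419531  0.50465745]
top slot 69 242.5 [235.8 249.4]
side slot 185 206.4 [158.6 276.3]
```

```bash
cat > slot.py <<'E'
from h import *
C=np.array([.5684,.0326])
def gap(f,lo,hi):
    # sample the disc's top plane, look up the depth image there: low = slot
    W=cloud(f); z=W[...,2]; res=[]
    for r in (.096,.1,.104):
        a=np.arange(lo,hi,.25); zz=[]
        for t in np.radians(a):
            u,v=proj(f,[C[0]+r*np.cos(t),C[1]+r*np.sin(t),.05]); zz.append(cv2.getRectSubPix(np.nan_to_num(z).astype(np.float32),(1,1),(u,v))[0,0])
        zz=np.array(zz); k=zz<.036; res.append((a[k].min(),a[k].max(),a[k].mean()) if k.any() else None)
    return res
E
python3 - <<'E'
from slot import *
print(gap(dict(np.load("top0.npz")),145,185)); print(gap(grab_frame("top"),225,270))
E
```

```text
[(np.float64(159.25), np.float64(178.5), np.float64(168.6)), (np.float64(159.5), np.float64(175.0), np.float64(167.25)), (np.float64(159.5), np.float64(174.25), np.float64(166.875))]
[(np.float64(232.0), np.float64(246.75), np.float64(239.375)), (np.float64(232.0), np.float64(247.0), np.float64(239.5)), (np.float64(232.0), np.float64(246.75), np.float64(239.375))]
```

```bash
python3 -m inch '[[0.2,0,-0.0035,0,-2],[0.2,0,-0.0035,0,-2],[0.2,0,-0.0035,0,-2],[0.2,0,-0.0035,0,-2],[0.2,0,-0.0026,0,-1.5],[0.2,0,-0.0017,0,-1],[0.2,0,-0.0009,0,-0.5],[0.2,0,0,0,0]]'
python3 chk.py | head -1
python3 - <<'E'
from slot import *
print(gap(grab_frame("top"),232,272))
E
```

```text
time_s: 6.4
eef_pos: [0.598, 0.1272, 0.0685]
tcp_rot: [[0.287, 0.958, 0.0], [0.958, -0.287, -0.0], [0.0, 0.001, -1.0]]
ft_force: [1.4, -1.3, 0.9]
width: 0.0343
gripper_force: 0.7
r 0.0991 ang 72.65 xang 73.3 z 0.06852155174064697 [ 1.40566983 -1.29048413  0.90580349]
[(np.float64(240.25), np.float64(255.5), np.float64(247.875)), (np.float64(240.25), np.float64(255.5), np.float64(247.875)), (np.float64(241.0), np.float64(255.25), np.float64(248.125))]
```

```bash
python3 -m inch '[[0.2,0,-0.0009,0,-0.5],[0.2,0,-0.0009,0,-0.5],[0.2,0,-0.0009,0,-0.5],[0.2,0,-0.0003,0,0],[0.2,0,0,0,0],[0.2,0,0,0,0],[0.2,0,0,0,0],[0.2,0,0,0,0]]'
python3 chk.py | head -1
python3 - <<'E'
from slot import *
print(gap(grab_frame("top"),232,272))
E
```

```text
time_s: 7.22
eef_pos: [0.5947, 0.1284, 0.0683]
tcp_rot: [[0.262, 0.965, -0.0], [0.965, -0.262, 0.0], [0.0, -0.0, -1.0]]
ft_force: [0.8, -1.0, 1.2]
width: 0.0345
gripper_force: 0.6
r 0.0994 ang 74.62 xang 74.83 z 0.06827045338319876 [ 0.75139897 -0.98981285  1.20585507]
[(np.float64(242.25), np.float64(257.25), np.float64(249.75)), (np.float64(242.5), np.float64(257.75), np.float64(250.125)), (np.float64(242.75), np.float64(256.75), np.float64(249.75))]
```

```bash
python3 -m inch '[[0.2,0,0.004,0,0],[0.2,0,0.0033,0,0],[0.2,0,0,0,0],[0.2,0,0,-0.015,0],[0.2,0,0,-0.03,0],[0.2,0,0,-0.03,0],[0.2,0,0,-0.03,0],[0.2,0,0,-0.025,5.3]]'
python3 -m inch '[[1,-0.024,0,0,0],[1,-0.025,0,0,0],[1,-0.025,0,0,0],[1,-0.025,0,0,0],[1,-0.025,0,0,0],[1,-0.025,0,0,0],[1,-0.025,0,0,0],[1,-0.025,0,0,0]]'
python3 -m inch '[[1,-0.025,0,0,0],[1,-0.025,0,0,0],[1,-0.025,0,0,0],[1,-0.025,0,0,0],[1,-0.025,0,0,0],[1,-0.025,0,0,0],[1,-0.025,0,0,0],[1,-0.025,0,0,0]]'
python3 - <<'E'
from slot import *
o=sensors.get_obs(); d=np.radians(-110.5); D=np.array([np.cos(d),np.sin(d)])
p=np.array(o["eef_pos"][:2]); R=np.array(o["tcp_rot"])
print("goal in tool",R.T[:,:2]@(C+.30*D-p),"xang",np.degrees(np.arctan2(R[1,0],R[0,0])),o["width"])
f=grab_frame("top"); np.savez("top2.npz",**f); print(gap(f,232,272)); cv2.imwrite("pics/t2.png",cv2.resize(f["pixels"][100:300,150:380,::-1],None,fx=3,fy=3))
E
```

```text
time_s: 8.03
eef_pos: [0.6021, 0.1264, 0.2004]
tcp_rot: [[0.35, 0.937, 0.001], [0.937, -0.35, 0.0], [0.0, 0.001, -1.0]]
ft_force: [0.6, 0.2, 0.2]
width: 0.0339
gripper_force: 0.0
time_s: 8.7
eef_pos: [0.5315, -0.061, 0.1981]
tcp_rot: [[0.35, 0.937, -0.001], [0.937, -0.35, 0.0], [0.0, -0.001, -1.0]]
ft_force: [-0.0, -0.6, 0.6]
width: -0.0003
gripper_force: 0.0
time_s: 9.37
eef_pos: [0.4616, -0.2484, 0.1981]
tcp_rot: [[0.35, 0.937, -0.0], [0.937, -0.35, 0.001], [0.0, -0.001, -1.0]]
ft_force: [-1.0, -0.3, 0.3]
width: -0.0001
gripper_force: 0.0
goal in tool [ 6.05191648e-04  1.60819829e-03 -7.16308240e-07] xang 69.528126720142 -8.43088768698225e-05
[(np.float64(242.25), np.float64(257.25), np.float64(249.75)), (np.float64(242.5), np.float64(257.75), np.float64(250.125)), (np.float64(238.5), np.float64(257.0), np.float64(248.8671875))]
```

View pics/t2.png

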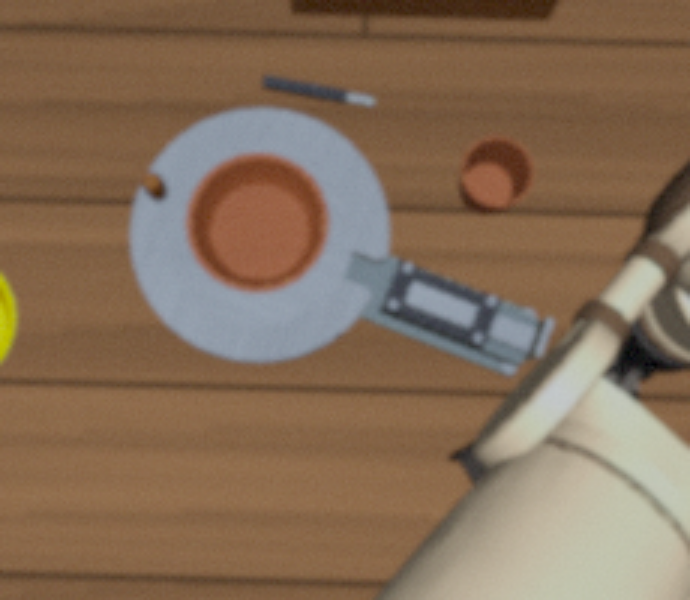

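Seen in the crop: the slot at (372,268) lines up with the bar, the knob is at (155,185), and the bowl is in its ring. Next I'll lower behind the upturned end and push.

```bash
python3 -m inch '[[1,0,0.001,0.025,0],[1,0,0,0.025,0],[1,0,0,0.025,0],[1,0,0,0.025,0],[1,0,0,0.02,0],[1,0,0,0.01,0],[1,0,0,0.003,0],[1,0,0,0,0]]'
python3 -m inch '[[1,0.005,0,0,0],[1,0.005,0,0,0],[1,0.005,0,0,0],[1,0.004,0,0,0],[1,0.004,0,0,0],[1,0.004,0,0,0],[1,0.003,0,0,0],[1,0,0,0,0]]'
cat > s.py <<'E'
from slot import *
o=sensors.get_obs(); d=np.radians(-110.5); D=np.array([np.cos(d),np.sin(d)]); p=np.array(o["eef_pos"][:2])-C
print("s",p@D,"t",p@[-D[1],D[0]],"F along push",-np.array(o["ft_force"][:2])@D)
E
python3 s.py
```

```text
time_s: 10.08
eef_pos: [0.4631, -0.2476, 0.065]
tcp_rot: [[0.35, 0.937, -0.001], [0.937, -0.35, 0.001], [0.0, -0.001, -1.0]]
ft_force: [-0.6, -1.0, -0.6]
width: 0.0002
gripper_force: 0.0
time_s: 10.75
eef_pos: [0.4742, -0.2192, 0.0655]
tcp_rot: [[0.349, 0.937, 0.001], [0.937, -0.349, 0.0], [0.0, 0.001, -1.0]]
ft_force: [-0.0, -1.8, 0.8]
width: 0.0
gripper_force: 0.7
s 0.2688540988440819 t -7.177610901603518e-05 F along push -1.698334963181595
```

Contact made with light sliding friction; continue.

```bash
python3 -m inch '[[1,0.003,0,0,0],[1,0.003,0,0,0],[1,0.003,0,0,0],[1,0.003,0,0,0],[1,0.003,0,0,0],[1,0.002,0,0,0],[1,0.001,0,0,0],[1,0,0,0,0]]'; python3 s.py
python3 - <<'E'
from slot import *
f=grab_frame("top"); cv2.imwrite("pics/t3.png",cv2.resize(f["pixels"][150:240,200:350,::-1],None,fx=5,fy=5))
E
```

```text
time_s: 11.42
eef_pos: [0.4802, -0.2025, 0.0653]
tcp_rot: [[0.349, 0.937, 0.0], [0.937, -0.349, 0.0], [0.0, 0.0, -1.0]]
ft_force: [-0.9, -2.4, 2.1]
width: -0.0001
gripper_force: 1.4
s 0.25109153448305654 t -0.0002674340155453745 F along push -2.601356706031192
```

View pics/t3.png

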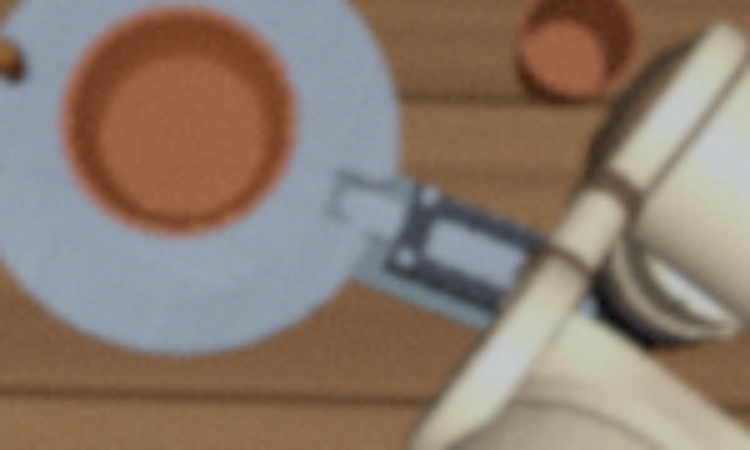

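The bar's nose is in the slot (crop (350,205)) but still short of home. I'll push on until the force rises.

```bash
python3 -m inch '[[1,0.001,0,0,0],[1,0.001,0,0,0],[1,0.001,0,0,0],[1,0.001,0,0,0],[1,0.0005,0,0,0],[1,0,0,0,0],[1,0,0,0,0],[1,0,0,0,0]]'; python3 s.py
```

```text
time_s: 12.13
eef_pos: [0.4811, -0.1996, 0.0652]
tcp_rot: [[0.349, 0.937, -0.001], [0.937, -0.349, -0.002], [-0.002, -0.0, -1.0]]
ft_force: [-3.1, -8.1, 2.1]
width: 0.0
gripper_force: 4.1
s 0.24808221020806037 t -0.00044400732552754324 F along push -8.658449974823936
```

```bash
python3 -m inch '[[1,0.001,0,0,0],[1,0.001,0,0,0],[1,0.001,0,0,0],[1,0.001,0,0,0],[1,0,0,0,0],[1,0,0,0,0],[1,0,0,0,0],[1,0,0,0,0]]'; python3 s.py
```

```text
time_s: 12.8
eef_pos: [0.4811, -0.1995, 0.0653]
tcp_rot: [[0.349, 0.937, -0.004], [0.937, -0.349, -0.008], [-0.009, -0.001, -1.0]]
ft_force: [-10.1, -21.6, 0.2]
width: 0.0002
gripper_force: 11.8
s 0.24797541309083249 t -0.000439806217743895 F along push -23.792948929382103
```

Stopped firmly at 24 N with no further travel, so it is home. I'll back off, rise, move clear and verify.

```bash
python3 -m inch '[[1,-0.006,0,0,0],[1,-0.012,0,0,0],[1,-0.012,0,0,0],[1,-0.005,0,-0.02,0],[1,0,0,-0.03,0],[1,0,0,-0.03,0],[1,0,0,-0.03,0],[1,0,0,-0.02,0]]'
python3 -m inch '[[1,-0.02,0,0,0],[1,-0.025,0,0,0],[1,-0.025,0,0,0],[1,-0.025,0,0,0],[1,-0.02,0,0,0],[1,0,0,0,0],[1,0,0,0,0],[1,0,0,0,0]]'
python3 - <<'E'
from slot import *
f=grab_frame("top"); cv2.imwrite("pics/t4.png",cv2.resize(f["pixels"][120:240,180:350,::-1],None,fx=4.5,fy=4.5,interpolation=cv2.INTER_CUBIC))
W=cloud(f); z=W[...,2]; d=np.radians(-110.5); D=np.array([np.cos(d),np.sin(d)]); n=np.array([-D[1],D[0]])
s=(W[...,:2]-C)@D; t=(W[...,:2]-C)@n
k=(s>.21)&(s<.3)&(abs(t)<.03)&(z>.07)&(z<.1); print("up",k.sum(),s[k].min(),s[k].max())
print(gap(f,232,272))
E
```

```text
time_s: 13.47
eef_pos: [0.4714, -0.2283, 0.1981]
tcp_rot: [[0.35, 0.937, 0.003], [0.937, -0.35, -0.001], [0.0, 0.003, -1.0]]
ft_force: [0.8, 0.5, 0.9]
width: -0.0003
gripper_force: 0.0
time_s: 14.13
eef_pos: [0.4305, -0.3348, 0.1949]
tcp_rot: [[0.35, 0.937, -0.0], [0.937, -0.35, 0.002], [0.001, -0.001, -1.0]]
ft_force: [0.0, 0.7, 0.3]
width: -0.0001
gripper_force: 0.0
up 40 0.2301577032160741 0.2363953904040145
[(np.float64(242.25), np.float64(257.5), np.float64(250.8706896551724)), (np.float64(242.5), np.float64(257.5), np.float64(251.8586956521739)), (np.float64(254.5), np.float64(256.75), np.float64(255.625))]
```

View pics/t4.png

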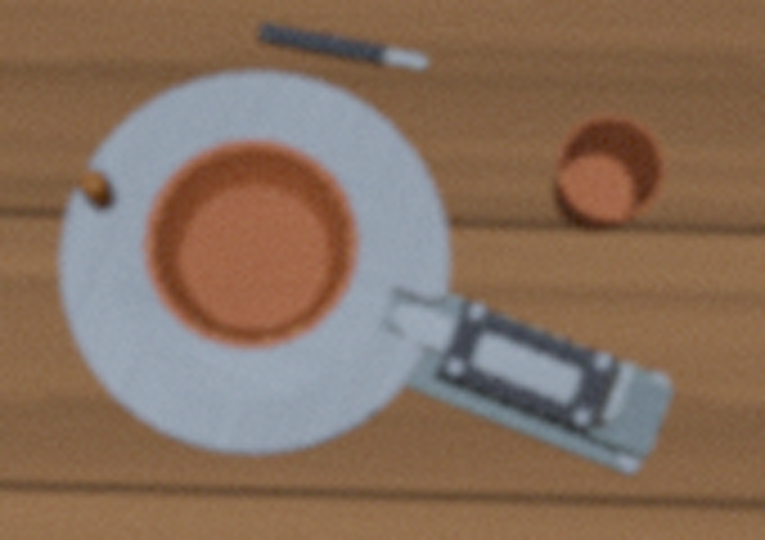

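The plate's outer face is at 236 mm, against the guide (crop (618,390)), and the nose is in the slot at (405,310). The bowl is in its ring and the cup and punch have not moved. Handing in.

```bash
python3 -c "
from plant import job; print(job.job_done())"
```

```text
the job is handed in; nothing more can be done
None
```

The turntable is locked and the job is handed in at about 14 s: the bar is fully home in the disc's slot (outer face measured at 236 mm), and the bowl is still in its ring.

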